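# Put the medicine-round things back where each belongs

## Task

The medicine round is over: put the five things left along the front of the table back in their places. Stand the tablet bottle in the wide well of the bottle rack and the dropper bottle in the narrow well, keeping both upright all the way and setting them down gently; lay the oral syringe flat in the steel instrument tray; in the carton bay, too narrow for two side by side, lay the long carton flat on the bottom and the tablet cutter, right way up, flat and lengthwise on the middle of it. Leave the red shaker standing where it is.

Things in the scene. Friction and masses are not known exactly. Their poses are not given: they have to be found in the camera images.
- brown_bottle: tablet bottle to be put away: brown, round, 51 mm across, 110 mm tall, ribbed white cap (42 mm across, from 92 mm up); about 0.09 kg; stands upright; origin at the centre of its underside, z up. Grasp the straight body 55 to 80 mm above the underside.
- dropper_bottle: dropper bottle to be put away: slim brown round bottle 33 mm across up to 70 mm, then a narrow black collar and rubber bulb, 102 mm tall in all; about 0.07 kg; stands upright; origin at the centre of its underside, z up. Grasp the straight body 50 to 65 mm above the underside.
- oral_syringe: oral syringe to be put away: lies flat, 130 mm long along its y axis, 17 mm high, about 15 g; round barrel of 15 mm diameter from y = -53 to +19 mm (axis 8 mm above the table), finger flange 26 mm wide at y = +19 mm, plunger rod beyond; origin on the table side, at mid-length. Grasp the barrel across x, near y = -10 mm.
- capsule_carton: long flat carton to be put away: 118 mm along its y axis, 46 mm along x, 27 mm high, about 60 g; origin at the centre of its underside, z up. The two ends along y are alike for this job. Grasp across x.
- tablet_cutter: tablet cutter to be put away: low box with a closed hinged lid and a small lip at one end, 94 mm along its y axis, 41 mm along x, 17 mm high, about 50 g; origin at the centre of its underside, z up. Either end may point either way. Grasp across x.
- bottle_rack: bottle rack, fixed: two white plates on four steel corner posts, 92 mm along x, 178 along y, 40 high (screw heads to 43). The top plate (34 to 40 mm up) has two round wells: the wide one, 66 mm across, centred at y = +40 mm, the narrow one, 48 mm across, at y = -45 mm, both at x = 0; bottles stand on the base plate, 6 mm above the table. Origin: centre of its underside, z up.
- instrument_tray: steel instrument tray, fixed for this job: open rectangular tray 98 mm along x, 192 mm along y, rim 24 mm high (rim bead included), walls 3 mm, flat floor 3 mm above the table. Origin at the centre of its underside, z up.
- carton_bay: white plastic carton bay, fixed for this job: open holder, inside 60 mm along x by 134 mm along y, floor 4 mm above the table, walls 4 mm thick and 44 mm high at the ends and corners (top bead included); the middle 70 mm of each long side is cut away down to 8 mm above the table so that fingers can reach in. Origin at the centre of its underside, z up.
- red_shaker: red powder shaker, 50 mm across and 105 mm tall, standing between the front row and the trays; a bystander that stays where it is. Origin at the centre of its underside.
Mind the look-alikes: they are no part of the job. There is more than one size of the tablet_cutter; the job needs the largest.

How it is judged:
By the outcome, as a careful person would: the job done as asked, in the order asked, and still so for the second after the job is handed in, with the robot touching nothing.
It also fails if it takes over 138 s, if anything falls off the work surface, if the arm or the gripper's body presses on something with over 40 N, if the wrist force passes 120 N, or if a joint passes its speed limit or range.

## Robot

A 6-joint arm with a two-finger parallel gripper is mounted at the origin on a cart in front of the work surface, level with it; the furniture and walls round the work are solid. World frame = base frame: x ahead of the robot, y to its left, z up, the work surface at z = 0. Lengths are in mm, angles in rad, forces in N, time in s.
With the tool pointing down it reaches from about 325 to 875 mm from the base axis. Payload 4.4 kg.
Tool frame: the origin (TCP) lies on the centre line of the jaws, within the pads' length; the fingertips stand ahead of it and the grasp point (between the pads) lies 6 mm ahead of it (ctrl.tcp_to_tips is the z of the fingertips in the tool frame, in mm); z points along the fingers, y is the line along which they close (so a half turn about z gives the same grasp; the last joint's range is limited). The gripper opens to 85 mm and grips with 20 to 120 N. Pads are 22 mm wide; open, the fingers measure 114 mm over their backs; the gripper's body (76 mm by 85 mm) begins 54 mm behind the grasp point. The pads swing forward as they close: fully open they stand 13 mm farther back than shut.
Start: joints at [0.981, 0.207, 1.542, -0, 1.393, -0.15], TCP at [244.821, 520.279, 256.282] pointing down, gripper open.
Joint ranges: [-2.73, 2.73], [-0.86, 2.22], [0.23, 2.46], [-1.11, 4.25], [0.08, 2.63], [-2.82, 2.82]. Speed limits (rad/s): [2.79, 2.79, 3.14, 3.14, 3.14, 3.14].

## Interface

Orientations are given as a 3x3 rotation matrix whose columns are the frame's x, y, z axes.
In Python, from plant import ctrl, sensors, optics gives the robot as it stands. Calls block until the motion is done:
- ctrl.move_ptp(position, orientation): joint-space move of the TCP to a pose.
- ctrl.move_l(position, rot=None, vel=150, threshold=None): straight line of the TCP; rot=None keeps the orientation; vel is the mean speed in mm/s. With threshold (N) it stops when the force on the tool has changed by that much, and returns True; else False.
- ctrl.set_joints(angles): joint-space move.
- ctrl.gripper_to(opening, force=None): finger opening in mm; force is the grip in N (None keeps the last); returns when the fingers have stopped.
- ctrl.hold(seconds).
- ctrl.solve_ik(position, orientation): joint angles nearest the present ones, or None.
- sensors.read_state(): the state.
- optics.grab_frame(name): name is "scene" or "top"; returns (picture, depth): 384x512x3 uint8, red, green, blue; 384x512 float32, mm along the optical axis (not along the pixel's ray), 0 where there is no reading.
- optics.camera_params(name): a dict with "mtx" (3x3 intrinsics, pixels), "R" (3x3) and "t" (3): a world point X has camera coordinates R X + t. Camera axes: x right, y down, z forward; pixel columns grow to the right and rows downward; lengths in mm; the calibration is good to about 2 mm. A picture is of the moment at which its call begins. camera_params takes no time and is no camera call.
A pose or a line that the arm cannot do raises ctrl.MotionError and nothing moves.
- ctrl.finish_job(): hands the job in; it is judged then, once.
The state is a dict: "t": time; "q": joint angles; "qvel": joint speeds; "tau": joint torques, N m; "eef_pos": TCP position; "eef_rot": TCP orientation; "force": force on the tool from outside, world axes, zero at the start; "wrist_torque": the same for the moment, N m; "grip_width": finger opening in mm; "grasp_force": force on a finger pad.
Only numpy, scipy, OpenCV 4.12 (cv2) and the standard library are available. Lean on these libraries where they do the work, as an engineer would, in place of code of your own. Each camera call takes 0.05 s, during which the arm holds its last target. There are 200 camera calls.

## Working session

There is one attempt and no reset: what is moved stays moved. The work goes in short steps, each a Python script; the robot and the scene stay as the last script left them, time stands still between calls to the robot, and variables do not carry over. Pictures are saved under pics/ and viewed, at most 14 in all, crops included, and the job is handed in when it is done.

```bash
mkdir -p pics; ls; python3 - <<'E'
from plant import ctrl,sensors,optics
import cv2,numpy as np
for n in("top","scene"):
    im,d=optics.grab_frame(n); cv2.imwrite(f"pics/{n}0.png",cv2.cvtColor(im,cv2.COLOR_RGB2BGR)); np.savez(f"{n}0.npz",im=im,d=d)
    p=optics.camera_params(n); R=np.array(p["R"]);print(n,np.round(p["mtx"],1).tolist(),np.round(R,3).tolist(),"cam",np.round(-R.T@np.array(p["t"])))
print(ctrl.tcp_to_tips,sensors.read_state()["t"])
E
```

```text
pics
top [[441.6, 0.0, 251.9], [0.0, 441.6, 191.4], [0.0, 0.0, 1.0]] [[-0.012, -1.0, 0.008], [-0.982, 0.011, -0.187], [0.187, -0.01, -0.982]] cam [ 342.   17. 1307.]
scene [[477.7, 0.0, 258.0], [0.0, 477.7, 195.1], [0.0, 0.0, 1.0]] [[0.611, -0.792, -0.015], [-0.578, -0.432, -0.692], [0.542, 0.431, -0.721]] cam [ -82. -536.  902.]
25.0 0.1
```

View pics/top0.png

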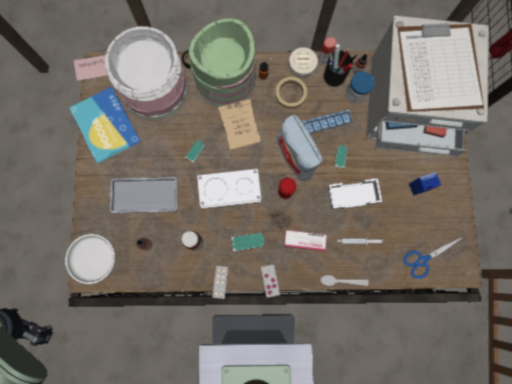

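View pics/scene0.png

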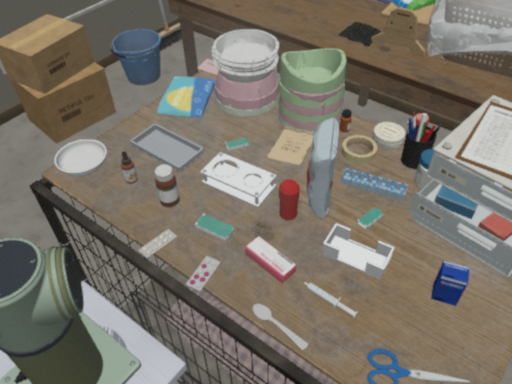

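Top view: front row is dropper (143,243), brown bottle (191,240), large green cutter (248,242), carton (305,240) and syringe (360,241). Behind it are the tray (143,195), rack (229,189), shaker (288,187) and bay (355,194). The two small green cutters further back are the look-alikes.

```bash
cat > h.py <<'E'
import numpy as np,cv2
from plant import ctrl,sensors,optics
def cam(n):
    p=optics.camera_params(n); return np.array(p["mtx"]),np.array(p["R"]),np.array(p["t"])
def ray(n,uv,z):
    K,R,t=cam(n); uv=np.atleast_2d(uv).astype(float); d=np.c_[uv,np.ones(len(uv))]@np.linalg.inv(K).T@R; c=-R.T@t
    return c+d*((z-c[2])/d[:,2])[:,None]
def cloud(n,dep):
    K,R,t=cam(n); v,u=np.mgrid[:384,:512]; P=np.stack([u,v,np.ones_like(u)],-1)@np.linalg.inv(K).T*dep[...,None]
    return (P-t)@R
def box(n,mask,z):
    """min-area rectangle in the plane z of the biggest blob: centre, sizes, long-axis angle"""
    c=max(cv2.findContours(mask.astype(np.uint8),cv2.RETR_EXTERNAL,cv2.CHAIN_APPROX_NONE)[0],key=cv2.contourArea)
    P=ray(n,c[:,0],z)[:,:2].astype(np.float32); (x,y),(w,h),a=cv2.minAreaRect(P)
    if h>w: w,h,a=h,w,a+90
    return np.round([x,y,w,h,(a+90)%180-90],1)
E
python3 - <<'E'
from h import *
for n in("top","scene"):
    f=np.load(n+"0.npz");im,d=f["im"],f["d"];P=cloud(n,d);z=P[...,2]
    hsv=cv2.cvtColor(im,cv2.COLOR_RGB2HSV);H,S,V=[hsv[...,i].astype(int) for i in range(3)]
    X,Y=P[...,0],P[...,1]
    print(n,"table z",np.percentile(z[(X>150)&(X<650)&(abs(Y)<400)],[10,30,50]))
    front=(X>150)&(X<310)
    g=(H>70)&(H<95)&(S>80)&front&(abs(Y)<200); print("cutter",box(n,g,17),np.median(z[g]))
    def reg(name,x0,x1,y0,y1,z0,zp,extra=True):
        m=(X>x0)&(X<x1)&(Y>y0)&(Y<y1)&(z>z0)&(d>0)&extra
        print(name,m.sum(),box(n,m,zp) if m.sum()>5 else "", "zmax",np.percentile(z[m],95) if m.any() else "")
    reg("carton",150,320,-190,-60,12,27)
    reg("syr",150,320,-330,-195,6,12)
    reg("syrcol",150,320,-330,-195,-9,9,(S<75)&(V>140))
    reg("brown",150,330,100,230,95,110)
    reg("drop",150,330,230,330,80,102)
    reg("rack",270,430,-10,170,28,40)
    reg("tray",270,430,170,390,12,24)
    reg("bay",270,430,-330,-130,30,44)
    reg("shaker",270,440,-130,-10,95,105)
    m=(z>25)&(X>100)&(X<440)&(abs(Y)<450)
big=cv2.resize(cv2.cvtColor(np.load("top0.npz")["im"],cv2.COLOR_RGB2BGR)[135:295,100:400],None,fx=2.6,fy=2.6,interpolation=cv2.INTER_CUBIC)
cv2.imwrite("pics/crop1.png",big)
E
```

```text
top table z [-19.35007521  -2.72867894  -0.43835748]Traceback (most recent call last):
  File "<stdin>", line 8, in <module>
  File "h.py", line 13, in box
    c=max(cv2.findContours(mask.astype(np.uint8),cv2.RETR_EXTERNAL,cv2.CHAIN_APPROX_NONE)[0],key=cv2.contourArea)
ValueError: max() iterable argument is empty
```

```bash
cat > meas.py <<'E'
from h import *
def meas(n,im,d):
    P=cloud(n,d);z=P[...,2]
    hsv=cv2.cvtColor(im,cv2.COLOR_RGB2HSV);H,S,V=[hsv[...,i].astype(int) for i in range(3)]
    X,Y=P[...,0],P[...,1]
    def reg(name,x0,x1,y0,y1,z0,zp,extra=True):
        m=(X>x0)&(X<x1)&(Y>y0)&(Y<y1)&(z>z0)&(d>0)&extra
        print(n,name,m.sum(),box(n,m,zp) if m.sum()>5 else "", "zmax",np.round(np.percentile(z[m],95)) if m.any() else "")
    reg("cutter",370,500,-40,90,-9,17,(H>70)&(H<95)&(S>80))
    reg("carton",370,500,-190,-60,12,27)
    reg("syr",370,500,-330,-185,6,12)
    reg("syrcol",370,500,-330,-185,-9,9,(S<60)&(V>150))
    reg("brown",370,510,100,230,95,110)
    reg("drop",370,510,230,350,80,102)
    reg("rack",480,680,-10,170,25,40)
    reg("tray",480,680,170,400,10,24)
    reg("bay",480,680,-330,-130,24,44)
    reg("shaker",480,680,-130,-10,90,105)
if __name__=="__main__":
    for n in("top","scene"):
        f=np.load(n+"0.npz");meas(n,f["im"],f["d"])
    for n,(a,b,c,e) in {"top":(155,275,100,400),"scene":(130,330,90,400)}.items():
        im=np.load(n+"0.npz")["im"][a:b,c:e]
        cv2.imwrite(f"pics/crop_{n}.png",cv2.resize(im[...,::-1],None,fx=2.6,fy=2.6,interpolation=cv2.INTER_CUBIC))
E
python3 meas.py
```

```text
top cutter 363 [440.1  16.6  88.1  36.7 -81.3] zmax 19.0
top carton 575 [ 441.6 -139.2  102.8   46.9   83. ] zmax 31.0
top syr 274 [ 440.8 -286.7   85.3   23.1   84.8] zmax 30.0
top syrcol 210 [ 439.  -200.3   41.    23.5   -2.3] zmax 30.0
top brown 207 [442.4 176.   43.3  40.4  89.3] zmax 113.0
top drop 24 [434.3 314.1  13.2  12.3 -63.6] zmax 101.0
top rack 1253 [596.3  73.7 175.8  92.7 -84.2] zmax 44.0
top tray 324 [580.7 313.6 172.3 102.4 -89.2] zmax 27.0
top bay 654 [ 668.5 -170.5  115.9   59.8  -10. ] zmax 200.0
top shaker 631 [ 663.1 -113.6   87.3   53.6   -2. ] zmax 193.0
scene cutter 384 [439.1  14.8  90.   35.2 -81.6] zmax 18.0
scene carton 822 [ 437.6 -144.2  105.6   53.8   83. ] zmax 29.0
scene syr 518 [ 438.3 -193.8   56.4   36.6   -6.6] zmax 28.0
scene syrcol 391 [ 443.5 -286.7   83.5   24.4   87.7] zmax 28.0
scene brown 232 [437.2 167.2  54.9  42.1  52.3] zmax 112.0
scene drop 38 [425.9 298.   31.6  11.7  60. ] zmax 98.0
scene rack 1194 [593.9  70.5 171.3  97.1 -83.9] zmax 42.0
scene tray 472 [575.3 305.9 184.8 109.4 -88.8] zmax 25.0
scene bay 1754 [ 724.7 -105.6  270.9   62.3   26.5] zmax 198.0
scene shaker 456 [ 578.5 -103.1   52.7   47.1   36.7] zmax 192.0
```

View pics/crop_top.png

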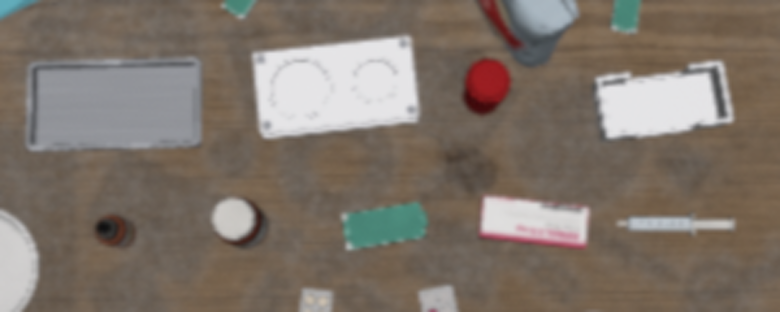

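View pics/crop_scene.png

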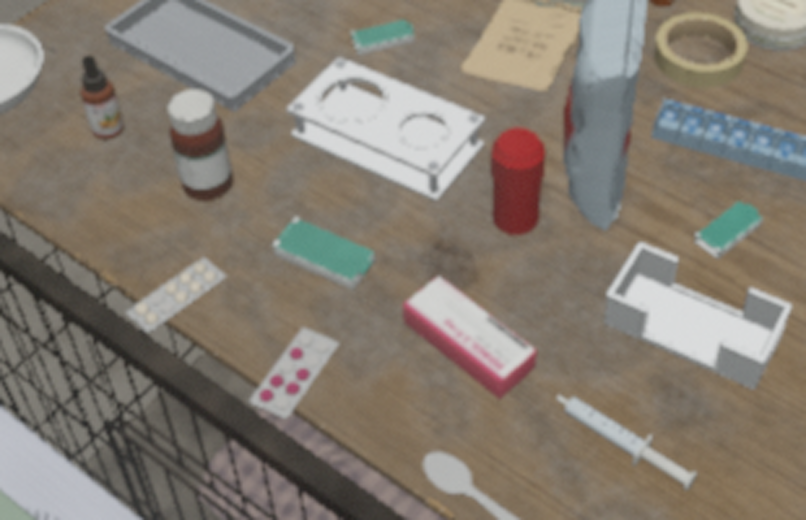

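Both views agree on the layout: the rack's wide well is on the left (+y), the syringe tip points left (top 338,241) with the plunger end right (383,241), and the bay's cut sides face ±x. Next I refine the poses with tighter masks.

```bash
python3 - <<'E'
from h import *
for n in("top","scene"):
    f=np.load(n+"0.npz");im,d=f["im"],f["d"];P=cloud(n,d);X,Y,z=P[...,0],P[...,1],P[...,2]
    hsv=cv2.cvtColor(im,cv2.COLOR_RGB2HSV);H,S,V=[hsv[...,i].astype(int) for i in range(3)]
    def reg(name,x0,x1,y0,y1,z0,zp,extra=True,z1=999):
        m=(X>x0)&(X<x1)&(Y>y0)&(Y<y1)&(z>z0)&(z<z1)&(d>0)&extra
        k,l,s,_=cv2.connectedComponentsWithStats(m.astype(np.uint8)); 
        if k<2: print(n,name,"none"); return
        m=l==1+np.argmax(s[1:,4]); print(n,name,m.sum(),box(n,m,zp),"cloud med",np.round([np.median(X[m]),np.median(Y[m]),np.median(z[m])],1))
    reg("carton_top",370,500,-230,-60,22,27)
    reg("carton_white",380,500,-230,-60,20,27,(S<60)&(V>120))
    reg("syr",390,490,-380,-212,5,10)
    reg("syrcol",390,490,-380,-212,-9,10,(S<60)&(V>130))
    reg("cap",390,500,120,220,104,110)
    reg("capw",390,500,120,220,88,110,(S<60)&(V>130))
    reg("bulb",380,500,260,350,75,102,V<80)
    reg("bay",510,640,-330,-130,30,44)
    reg("baywhite",510,640,-330,-130,-5,4,(S<45)&(V>140)&(z<20))
    reg("shaker",500,620,-90,20,96,105)
    reg("case",600,900,-200,20,40,150)
    for a,b in ((50,75),(80,150)): 
        m=(z>a)&(z<b)&(X>480)&(X<800)&(abs(Y)<300); print("h",a,b,[(int(x),int(y)) for x,y in zip(X[m][::60],Y[m][::60])])
E
```

```text
top carton_top 632 [ 441.  -147.1  118.2   46.3   83. ] cloud med [ 441.  -147.6   26.6]
top carton_white 552 [ 444.  -147.5  118.2   40.3   83. ] cloud med [ 444.1 -145.7   26.5]
top syr 188 [ 439.  -308.9  129.2   23.2   84.8] cloud med [ 437.1 -304.9   12.9]
top syrcol 234 [ 438.  -310.3  132.2   17.2   86.9] cloud med [ 437.9 -308.    11.8]
top cap 195 [442.4 177.4  40.7  40.4  89.3] cloud med [441.5 176.7 109.4]
top capw 203 [442.4 176.1  40.6  39.6  45.2] cloud med [441.5 176.2 109.3]
top bulb 36 [435.1 311.2  17.6  16.8  45.6] cloud med [435.6 313.8  89.7]
top bay 306 [ 654.5 -161.2   90.3   45.3  -36. ] cloud med [ 622.7 -147.4  177.5]
top baywhite 675 [ 577.7 -282.9   96.3   76.4   89.4] cloud med [ 576.5 -286.4    3.6]
top shaker 77 [584.8 -80.1  45.2  18.9   3.1] cloud med [587.1 -82.3 103.3]
top case 1794 [ 683.  -118.9  176.9   94.    27.5] cloud med [ 674.6 -118.5  187.6]
h 50 75 [(737, -68), (577, -73)]
h 80 150 [(742, -77), (706, -87), (684, -92), (668, -96), (644, -113), (627, -126), (618, -145), (605, -96), (592, -101), (582, -76), (574, -101)]
scene carton_top 901 
[... 483 characters left out ...]
. ]
scene bulb 50 [423.5 294.2  39.3  14.9  48.8] cloud med [432.4 309.7  85.5]
scene bay 1124 [ 700.6 -114.   211.    57.7   25.6] cloud med [ 622.1 -159.4  125.3]
scene baywhite 905 [ 576.1 -281.3  104.9   72.4  -82.7] cloud med [ 580.2 -288.6    3.7]
scene shaker 48 [581.7 -86.   38.7  12.4   5.2] cloud med [585.1 -84.8 103.3]
scene case 2343 [738.4 -96.6 472.6  64.3  28.3] cloud med [ 641.1 -143.3  160.3]
h 50 75 [(626, -123), (569, -84), (591, -121), (563, -100), (631, -173)]
h 80 150 [(753, -108), (631, -127), (618, -146), (620, -161), (619, -157), (598, -94), (620, -157), (579, -85), (604, -113), (624, -161), (569, -92), (593, -121), (629, -173), (583, -119), (565, -103), (578, -120)]
```

```bash
cat >> h.py <<'E'
def Rz(yaw):
    "tool down, jaws closing along world x turned by yaw (deg)"
    a=np.radians(yaw); y=np.array([np.cos(a),np.sin(a),0]); z=np.array([0,0,-1.]); x=np.cross(y,z); return np.c_[x,y,z]
def st(msg=""):
    s=sensors.read_state(); print(msg,"t",round(s["t"],1),"p",np.round(s["eef_pos"],1),"w",round(float(s["grip_width"]),1),"gf",np.round(s["grasp_force"],1),"F",np.round(s["force"],1))
E
python3 - <<'E'
from h import *
for n in("top","scene"):
    f=np.load(n+"0.npz");im,d=f["im"],f["d"];P=cloud(n,d);X,Y,z=P[...,0],P[...,1],P[...,2]
    hsv=cv2.cvtColor(im,cv2.COLOR_RGB2HSV);H,S,V=[hsv[...,i].astype(int) for i in range(3)]
    m=(X>515)&(X<645)&(Y<-190)&(Y>-375)&(z<50)&(S<50)&(V>90)&(z>22)
    q=P[m][:,:2].astype(np.float32); print(n,"bay pts",len(q),cv2.minAreaRect(q))
    m=(X>515)&(X<680)&(Y<180)&(Y>-30)&(z<50)&(z>33)
    q=P[m][:,:2].astype(np.float32); print(n,"rack pts",len(q),cv2.minAreaRect(q))
    m=(X>500)&(X<650)&(Y<430)&(Y>190)&(z<32)&(z>14)
    q=P[m][:,:2].astype(np.float32); print(n,"tray pts",len(q),cv2.minAreaRect(q))
    r=(((H<5)|(H>174))&(S>170)&(X>540)&(X<630)&(Y>-125)&(Y<-40)); q=P[r&(z>98)]; print("shaker",q.min(0),q.max(0))
    m=(z>15)&(z<260)&(X>560)&(X<760)&(Y<-100)&(Y>-190)&(S<80); q=P[m]; print("case",[(int(a),int(b),int(c)) for a,b,c in q[::max(1,len(q)//12)]])
c=np.array([(597,75),(725,63),(733,121),(605,138)])/2.6+[100,155]; print(ray("top",c,44)[:,:2].round(),ray("top",c,44).mean(0))
for yaw in(0,5,-7,180,173,185):
    print(yaw,[None if (q:=ctrl.solve_ik(p,Rz(yaw))) is None else np.round(q,2)[[0,5]] for p in([441,174,150],[590,113,150],[441,-310,150],[575,-282,40],[434,311,100])])
E
```

```text
top bay pts 250 ((575.6852416992188, -295.672607421875), (70.82665252685547, 144.490234375), 6.990917682647705)
top rack pts 1307 ((596.8057861328125, 72.81546783447266), (93.4900894165039, 178.1984100341797), 5.882742881774902)
top tray pts 405 ((580.9088134765625, 325.66925048828125), (103.01436614990234, 197.5595703125), 0.8121821284294128)
shaker [ 566.5050166  -124.80438404   98.07919156] [628.87773453 -74.0008612  111.70709626]
case [(757, -100, 197), (727, -131, 195), (707, -141, 197), (692, -127, 196), (679, -119, 193), (667, -134, 195), (658, -116, 188), (654, -166, 173), (640, -129, 187), (635, -116, 163), (629, -123, 144), (619, -152, 126), (616, -151, 48)]
scene bay pts 605 ((574.5841064453125, -299.55438232421875), (72.38797760009766, 144.7093048095703), 6.420445442199707)
scene rack pts 1307 ((598.1683959960938, 69.3076171875), (100.18987274169922, 180.38327026367188), 6.246696949005127)
scene tray pts 473 ((580.0068359375, 322.08880615234375), (106.8162841796875, 201.646240234375), 2.0891547203063965)
shaker [ 565.85183123 -120.78990941   98.02379765] [604.04906376 -83
[... 261 characters left out ...]
[ 602. -224.]
 [ 615. -369.]
 [ 548. -374.]
 [ 531. -229.]] [ 574.09312881 -298.92242569   44.        ]
0 [array([0.19, 0.19]), array([0.05, 0.05]), array([-0.77, -0.77]), array([-0.59, -0.59]), array([0.46, 0.46])]
5 [array([0.19, 0.11]), array([ 0.05, -0.04]), array([-0.77, -0.86]), array([-0.59, -0.68]), array([0.46, 0.37])]
-7 [array([0.19, 0.32]), array([0.05, 0.17]), array([-0.77, -0.65]), array([-0.59, -0.47]), array([0.46, 0.58])]
180 [None, None, array([-0.77,  2.37]), array([-0.59,  2.55]), array([ 0.46, -2.68])]
173 [None, None, array([-0.77,  2.49]), array([-0.59,  2.67]), array([ 0.46, -2.56])]
185 [None, None, array([-0.77,  2.28]), array([-0.59,  2.46]), array([ 0.46, -2.77])]
```

```bash
cat > bottle.py <<'E'
from h import *
def place(src,dst,zt,yaw,via=None,w=85,g=30):
    ctrl.move_ptp([*src,220],Rz(0)); ctrl.gripper_to(w)
    print("touch",ctrl.move_l([*src,zt],vel=120,threshold=8)); ctrl.gripper_to(5,force=g); st("grip")
    ctrl.move_l([*src,zt+75],vel=80); st("lift")
    if via: ctrl.move_l([*via,zt+75],vel=150)
    ctrl.move_l([*dst,zt+75],Rz(yaw),vel=120); ctrl.hold(.3); st("over")
    ctrl.move_l([*dst,zt+20],vel=60); ctrl.hold(.2)
    print("contact",ctrl.move_l([*dst,zt+1],vel=15,threshold=2.5)); st("down")
E
python3 - <<'E'
from bottle import *
place((441,174),(593.1,110.8),73,6)
im,d=optics.grab_frame("scene");cv2.imwrite("pics/b1.png",im[100:300,100:400,::-1].repeat(2,0).repeat(2,1))
E
```

```text
touch False
grip t 3.6 p [441.5 174.1  73.7] w 48.9 gf 30.8 F [-0.4  0.1  3.8]
lift t 4.7 p [440.4 173.9 147.4] w 48.8 gf 31.1 F [ 0.  -0.5 -0.7]
over t 6.5 p [592.9 111.  148.1] w 48.8 gf 31.1 F [-0.4  0.2 -1.5]
contact True
down t 8.6 p [593.  110.9  79.8] w 49.0 gf 31.6 F [0.  0.  3.9]
```

View pics/b1.png

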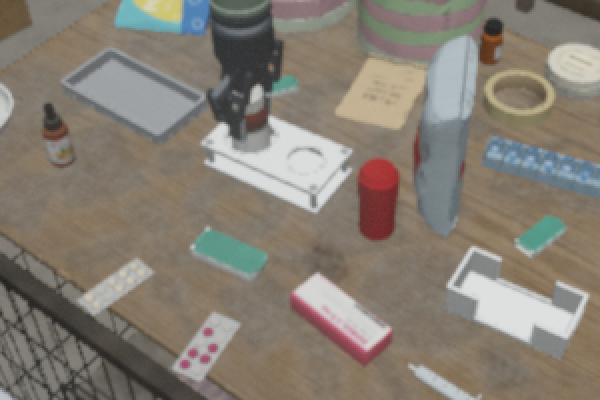

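The bottle is in the wide well, and contact came at base-plate height (+6 mm). I release it and take the dropper.

```bash
python3 - <<'E'
from bottle import *
ctrl.gripper_to(75); ctrl.move_l([593,110.9,210],vel=120)
place((434,311),(602,26.2),68,6,via=(440,40),w=65)
im,d=optics.grab_frame("scene");cv2.imwrite("pics/b2.png",im[100:300,100:400,::-1].repeat(2,0).repeat(2,1))
E
```

```text
touch False
grip t 13.4 p [434.6 311.3  68.8] w 31.2 gf 29.6 F [-0.1 -0.9  4. ]
lift t 14.5 p [433.5 310.7 142.3] w 31.1 gf 29.7 F [-0.2 -0.3 -0.2]
over t 18.2 p [601.8  26.3 143.1] w 30.8 gf 29.7 F [-0.1  0.5 -1.1]
contact True
down t 20.4 p [602.   26.2  74.8] w 31.1 gf 30.1 F [-0.   0.3  4.4]
```

View pics/b2.png

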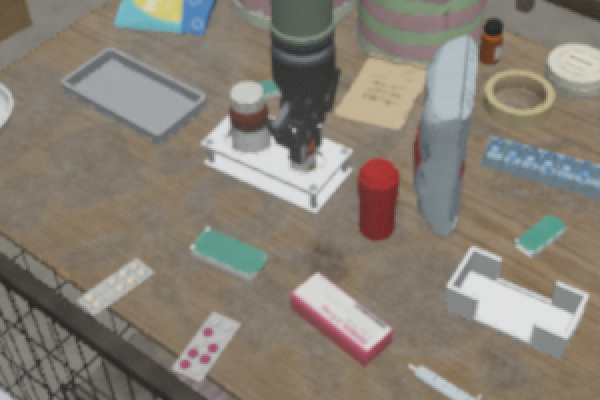

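Dropper is seated in the narrow well, also at base-plate height. I release it and move to the syringe.

```bash
python3 - <<'E'
from h import *
ctrl.gripper_to(60); ctrl.move_l([602,26.2,210],vel=120); ctrl.move_l([440,-60,210],vel=200)
p=(439,-300.5)
ctrl.move_ptp([*p,150],Rz(-4.5)); ctrl.gripper_to(45)
print("touch",ctrl.move_l([*p,28],vel=80,threshold=6)); ctrl.gripper_to(2,force=25); st("grip")
ctrl.move_l([*p,180],vel=100); st("lift")
im,d=optics.grab_frame("scene");cv2.imwrite("pics/s1.png",im[130:330,150:450,::-1].repeat(2,0).repeat(2,1))
im,d=optics.grab_frame("top");np.savez("top1.npz",im=im,d=d)
P=cloud("top",d);X,Y,z=P[...,0],P[...,1],P[...,2]
m=(X>500)&(X<680)&(Y>60)&(Y<160)&(z>108)&(z<130);print("cap",box("top",m,116))
E
```

```text
touch False
grip t 26.5 p [ 439.2 -300.7   28.4] w 13.7 gf 25.4 F [-0.4  0.1  2.8]
lift t 28.2 p [ 438.6 -300.1  179.2] w 13.5 gf 25.2 F [0.5 0.4 0. ]
cap [592.3 114.1  41.6  41.1  45.3]
```

View pics/s1.png

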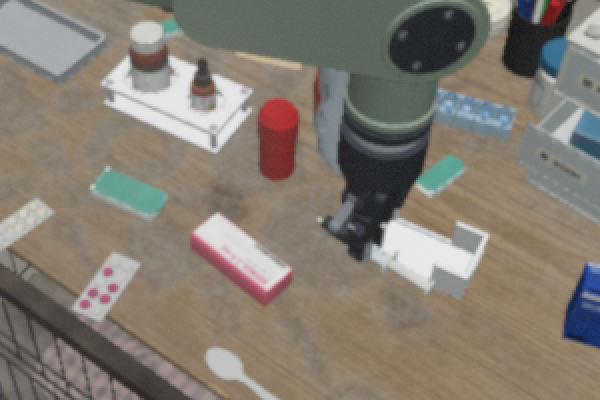

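Syringe is held level (tip at 322,221, plunger right), and both bottles stand upright in their wells. I place it in the tray, then take the carton.

```bash
python3 - <<'E'
from h import *
ctrl.move_l([440,0,180],vel=250)
ctrl.move_l([580.5,334,180],Rz(1),vel=200); ctrl.hold(.2)
ctrl.move_l([580.5,334,50],vel=100); ctrl.hold(.2)
print("contact",ctrl.move_l([580.5,334,30.6],vel=15,threshold=2)); st("down")
ctrl.gripper_to(40); ctrl.move_l([580.5,334,180],vel=120)
ctrl.move_l([440,100,200],vel=250); 
c=(440.3,-149.5)
ctrl.move_ptp([*c,150],Rz(-7)); ctrl.gripper_to(75)
im,d=optics.grab_frame("top");np.savez("top2.npz",im=im,d=d);cv2.imwrite("pics/t2.png",im[155:275,100:400,::-1].repeat(2,0).repeat(2,1))
print("touch",ctrl.move_l([*c,33],vel=80,threshold=6)); ctrl.gripper_to(20,force=30); st("grip")
ctrl.move_l([*c,130],vel=80); st("lift")
im,d=optics.grab_frame("scene");cv2.imwrite("pics/c1.png",im[130:330,150:450,::-1].repeat(2,0).repeat(2,1))
E
```

```text
contact True
down t 34.5 p [580.4 333.9  31.4] w 13.8 gf 25.6 F [-0.3 -0.7  4.3]
touch False
grip t 41.0 p [ 440.8 -149.8   33.6] w 45.4 gf 31.9 F [-0.1 -0.1  3.4]
lift t 42.4 p [ 439.8 -149.2  129.4] w 45.5 gf 31.4 F [-0.8 -0.5 -1.2]
```

View pics/t2.png

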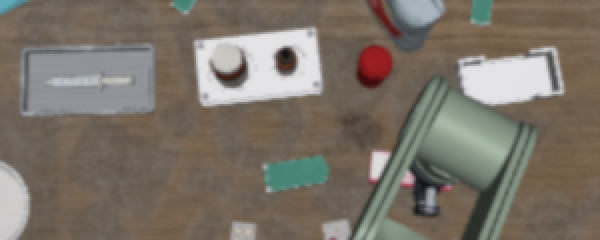

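View pics/c1.png

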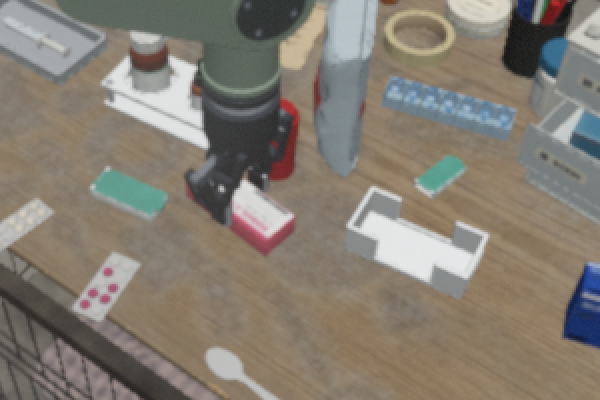

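Syringe lies in the tray (top crop 90,80) and the carton is held level. Now into the bay.

```bash
python3 - <<'E'
from h import *
b=(575.2,-297.6)
ctrl.move_l([440,-297,130],Rz(0),vel=120)
ctrl.move_l([*b,130],Rz(6.7),vel=100); ctrl.hold(.3); st("over")
ctrl.move_l([*b,90],vel=60); ctrl.hold(.2)
print("contact",ctrl.move_l([*b,36],vel=20,threshold=2.5)); st("down")
for n in("scene",):
    im,d=optics.grab_frame(n);cv2.imwrite("pics/c2.png",im[180:330,250:450,::-1].repeat(3,0).repeat(3,1))
E
```

```text
over t 45.6 p [ 575.  -297.7  130.1] w 45.5 gf 31.4 F [-0.   0.3 -0.8]
contact True
down t 49.0 p [ 575.2 -297.6   37.6] w 45.1 gf 32.0 F [ 0.1 -0.5  4.9]
```

View pics/c2.png

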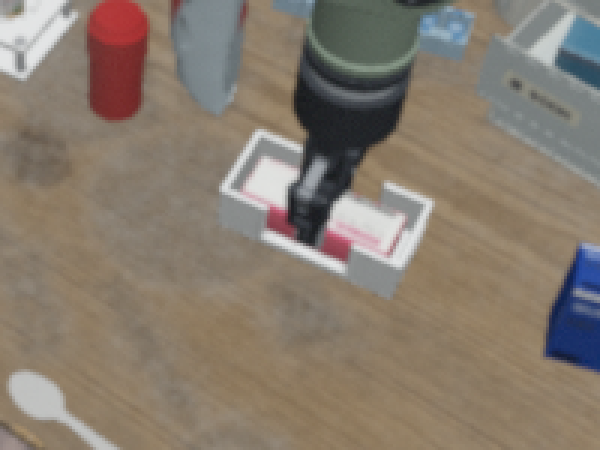

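Carton is flat on the bay floor (+4 mm). Next the cutter.

```bash
python3 - <<'E'
from h import *
b=(575.2,-297.6)
ctrl.gripper_to(65); ctrl.move_l([*b,150],vel=100); ctrl.move_l([440,-200,170],vel=200)
c=(439.6,15.7)
ctrl.move_ptp([*c,150],Rz(8.5)); ctrl.gripper_to(75)
im,d=optics.grab_frame("top");P=cloud("top",d);X,Y,z=P[...,0],P[...,1],P[...,2]
m=(X>535)&(X<615)&(Y>-370)&(Y<-220)&(z>22)&(z<37);k,l,s,_=cv2.connectedComponentsWithStats(m.astype(np.uint8));print("carton",box("top",l==1+np.argmax(s[1:,4]),31))
print("touch",ctrl.move_l([*c,28.5],vel=80,threshold=6)); ctrl.gripper_to(15,force=30); st("grip")
ctrl.move_l([*c,140],vel=80); st("lift")
ctrl.move_l([440,-280,140],vel=150)
ctrl.move_l([*b,140],Rz(6.7),vel=100); ctrl.hold(.3)
im,d=optics.grab_frame("scene");cv2.imwrite("pics/k1.png",im[130:330,200:450,::-1].repeat(3,0).repeat(3,1))
E
```

```text
carton [ 573.8 -293.9  120.1   46.9  -83.4]
touch False
grip t 55.0 p [439.9  15.7  29. ] w 39.1 gf 30.6 F [-1.   1.   5.3]
lift t 56.5 p [439.1  15.8 139.4] w 39.1 gf 30.2 F [-0.   0.4 -0.7]
```

View pics/k1.png

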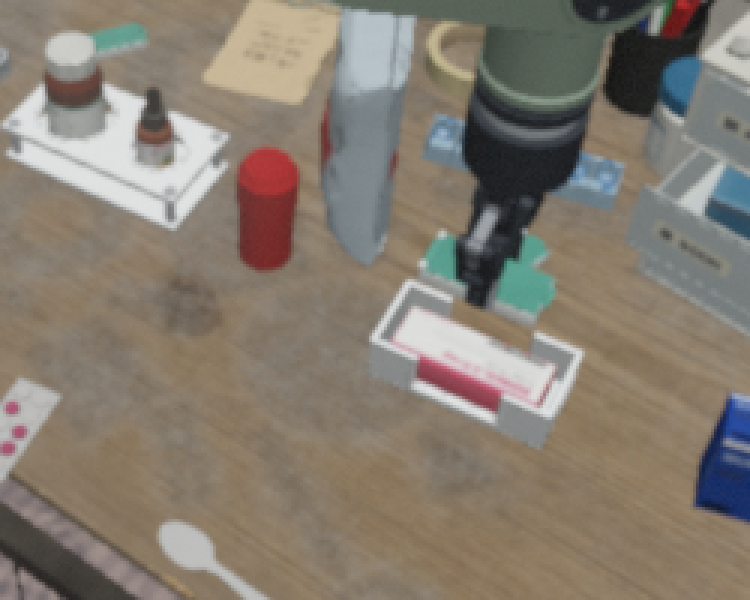

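```bash
python3 - <<'E'
from h import *
b=(575,-296.5)
ctrl.move_l([*b,80],vel=60); ctrl.hold(.2)
print("contact",ctrl.move_l([*b,58.5],vel=15,threshold=2.5)); st("down")
ctrl.gripper_to(65); ctrl.move_l([*b,160],vel=100); ctrl.move_l([440,-100,230],vel=200); ctrl.set_joints([0.981,0.207,1.542,0,1.393,-0.15]); st("home")
for n in("top","scene"):
    im,d=optics.grab_frame(n);P=cloud(n,d);X,Y,z=P[...,0],P[...,1],P[...,2]
    hsv=cv2.cvtColor(im,cv2.COLOR_RGB2HSV);g=(hsv[...,0]>70)&(hsv[...,0]<95)&(hsv[...,1]>80)&(X>530)&(X<620)&(Y<-220)&(Y>-370)
    print(n,box(n,g,48),np.median(z[g]),np.ptp(np.percentile(z[g],[10,90])))
    if n=="top": a=im[155:275,100:400]
    else: c=im[130:290,90:390]
cv2.imwrite("pics/end.png",np.vstack([a,c])[...,::-1].repeat(2,0).repeat(2,1))
E
```

```text
contact True
down t 63.0 p [ 574.9 -296.5   60. ] w 39.1 gf 30.7 F [-0.2  0.2  4.3]
home t 68.3 p [245.4 519.8 255.8] w 64.5 gf 0.0 F [-0.1  0.1 -0.7]
top [ 574.  -294.2   86.8   33.8  -83. ] 45.92451573026631 6.674881569583064
scene [ 572.6 -296.3   89.1   35.9  -83.2] 45.980537428286326 4.14013247250346
```

View pics/end.png

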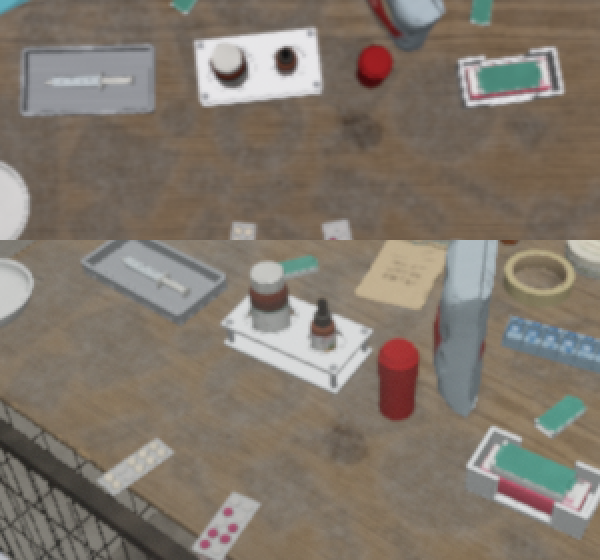

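All five things are in place: the cutter sits centred on the carton (510,77), the syringe in the tray (90,80), both bottles upright, and the shaker untouched (375,65).

```bash
python3 -c "
from plant import ctrl
print(ctrl.finish_job())"
```

```text
the job is handed in; nothing more can be done
None
```

I put all five items back in the order asked and handed the job in at about 68 s of the 138 s allowed; the final pictures show everything in place and the red shaker still standing where it was.

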